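# Unlatch and slide open the instrument case

### The job

Open the longer of the two white sliding-cover cases so that the tweezers inside can be reached: press its release tab down and, keeping it pressed, slide the cover along its rails, away from the end the tab is at, until it is open all the way. Then let go, and leave the shorter case shut.

Things in the scene. Friction and masses are not known exactly. Their poses are not given: they have to be found in the camera images.
- long_trough (a point): Press surface of the longer case's grey release tab, mid floor of a trough 46 mm long (along the slide) and 50 wide, open at the sides, with ribs 6 mm high and thick at both ends: a closed gripper fits in it and pushes on the rib. 52 mm above the counter when up; moves with tab and cover. x: level, the way the cover slides open (from the tab to the far end of the case); z up.
- long_cover (a joint): How far the longer case's cover has slid open, m: 0 shut, 0.110 at its end stop, the cover then jutting past the far end. 1.5 N moves it once unlatched; it stays where left. The case is a fixed white box 210 mm long, 104 wide, cover top 44 mm above the counter, rails on both long sides; the tab's centre is 50 mm from one end.
- long_tab (a joint): How far the longer case's tab is pressed, m: 0 up, 0.008 at its stop; springs back (1.5 N to start, 3.5 N at 4 mm, 5.5 N at 8 mm). Ears by its leading rib butt on two lugs on the rails (centred 34 mm ahead of the trough point when shut, tops 53 mm high, 56 mm apart) and lock the cover; pressed over 4 mm they pass beneath, clear after 17 mm of sliding.
- short_cover (a joint): How far the shorter case's cover has slid open, m: 0 shut, 0.060 fully open. That case is like the other, with the same tab, width and height, but 140 mm long; it stays shut. One case stands to the left, the other to the right, either way round.

How it is judged:
By the outcome, as a careful person would: the job done as asked, in the order asked, and still so for the second after the job is handed in, with the robot touching nothing.
It also fails if it takes over 32 s, if anything falls off the work surface, if the arm or the gripper's body presses on something with over 40 N, if the wrist force passes 120 N, or if a joint passes its speed limit or range.

### The arm

A 6-joint arm with a two-finger parallel gripper is mounted at the origin on a cart in front of the work surface, level with it; the furniture and walls round the work are solid. World frame = base frame: x ahead of the robot, y to its left, z up, the work surface at z = 0. Lengths are in mm, angles in rad, forces in N, time in s.
With the tool pointing down it reaches from about 350 to 975 mm from the base axis. Payload 7.1 kg.
Tool frame: the origin (TCP) lies at the very end of the fingers, on their centre line; the grasp point (between the pads) lies 19 mm behind it (ctrl.pinch_z is the distance from the TCP to the grasp point, in mm); z points along the fingers, y is the direction in which the jaws open and shut (so a half turn about z gives the same grasp; the last joint's range is limited). The gripper opens to 88 mm and grips with 3 to 60 N. Pads are 20 mm wide; open, the fingers measure 115 mm over their backs; the gripper's body (75 mm by 178 mm) begins 61 mm behind the grasp point.
Start: joints at [-1.196, 0.423, 1.63, -0, 1.089, -0.019], TCP at [239.828, -577.137, 222.675] pointing down, gripper open.
Joint ranges: [-3, 3], [-0.9, 2.11], [0.09, 2.58], [-1.31, 4.45], [0.11, 2.69], [-2.54, 2.54]. Speed limits (rad/s): [2.39, 2.39, 3.01, 3.14, 3.14, 3.14].

### API

Orientations are given as a rotation vector (axis times angle).
In Python, from workcell import ctrl gives the robot as it stands.
- The arm moves only by the shell command python3 -m inch 'ROWS' [OPENING]. ROWS is JSON, a list of rows, each an object with "xyz": the shift along the tool's x, y, z in cm, a list of three; "spin": the turn about the tool's z in degrees. A call has 1 to 20 rows; each row is the pose to reach, as a shift and turn from the pose measured when the call began, along the tool's axes at that moment; what a row does not reach only later rows make up. A row lasts 1/10 s, in which the tool goes at most 50 mm and 8.59 degrees, less where a joint would pass 70% of its speed; a pose out of reach is approached as far as the arm can. A call with a gripper value outside its range is refused whole. OPENING is the closure, from 0 (fully open) to 1 (shut), set as the call begins (- or left out, the last holds). The fingers move at their own pace and stop on an object; the grip force is fixed at half the most. Time passes only in rows, so rows that repeat a pose let the fingers close. It gives the time, the measured TCP pose, the force and the opening at its end, in the units of the state.
- ctrl.get_obs(): the state, without advancing time (a new reading comes with each control period).
- ctrl.get_image(name): name is "side" or "top"; returns the picture (400x640x3 uint8, red, green, blue); there is no depth.
- ctrl.camera_info(name): a dict with "camera_matrix" (3x3 intrinsics, pixels), "R" (3x3) and "t" (3): a world point X has camera coordinates R X + t. Camera axes: x right, y down, z forward; pixel columns grow to the right and rows downward; lengths in mm; the calibration is good to about 2 mm. A picture is of the moment at which its call begins. camera_info takes no time and is no camera call.
- ctrl.close_job(): hands the job in, once; it reports no verdict.
The state is a dict: "t": time; "qpos": joint angles; "qvel": joint speeds; "joint_torque": joint torques, N m; "ee_pos": TCP position; "orientation": TCP orientation; "ft_force": force on the tool from outside, world axes, zero at the start; "moment": the same for the moment, N m; "width": finger opening in mm.
Only numpy, scipy, OpenCV 4.12 (cv2) and the standard library are available. Lean on these libraries where they do the work, as an engineer would, in place of code of your own. Each camera call takes 0.05 s, during which the arm holds its last target. There are 200 camera calls.

## Working session

There is one attempt and no reset: what is moved stays moved. The work goes in short steps, Python scripts to look and compute and a shell command to move; the robot and the scene stay as the last step left them, time stands still between calls to the robot, and variables do not carry over. Pictures are saved under pics/ and viewed, about 8 in all and at most 12, crops included, and the job is handed in when it is done.

```bash
mkdir -p pics
python3 - <<'E'
from workcell import ctrl
import cv2
o=ctrl.get_obs();print(o)
for n in("top","side"):
    cv2.imwrite(f"pics/{n}0.png",ctrl.get_image(n)[:,:,::-1]);c=ctrl.camera_info(n);print(n,c)
E
```

```text
{'t': 0.0, 'qpos': array([-1.19599686e+00,  4.23849778e-01,  1.63067487e+00,  1.25573092e-05,
        1.08857334e+00, -1.89774031e-02]), 'qvel': array([-1.48928083e-03, -1.13453567e-04,  1.46204390e-05, -8.59593160e-04,
       -9.16009322e-04,  2.50334797e-04]), 'joint_torque': array([ 2.24141499e-03, -5.44622862e+01, -2.73670113e+01,  6.44716923e-02,
        2.28320021e-02, -1.37287293e-04]), 'ee_pos': array([ 239.64051705, -576.64461941,  221.9020504 ]), 'orientation': array([-3.07944398e+00, -6.14255499e-01,  4.01086728e-04]), 'ft_force': array([-0.59921502,  0.14802556,  0.5064209 ]), 'moment': array([-0.01756978, -0.07491591,  0.01767044]), 'width': 87.810292779324}
top {'camera_matrix': array([[520.48777341,   0.        , 319.60446188],
       [  0.        , 520.48777341, 203.19509414],
       [  0.        ,   0.        ,   1.        ]]), 'R': array([[ 0.00601093, -0.99989944,  0.01284407],
       [-0.99220311, -0.00756264, -0.12440173],
       [ 0.12448635, -0.01199616, -0.9921488 ]]), 't': array([ -16.35147056,  501.30307556, 1164.55011936])}
side {'camera_matrix': array([[374.06912917,   0.        , 314.12380673],
       [  0.        , 374.06912917, 203.98155526],
       [  0.        ,   0.        ,   1.        ]]), 'R': array([[ 0.97985323, -0.19879691,  0.01916884],
       [-0.1141162 , -0.63605605, -0.76315804],
       [ 0.16390592,  0.74559539, -0.64592752]]), 't': array([-519.07720249,  117.70889045,  789.67913805])}
```

View pics/top0.png

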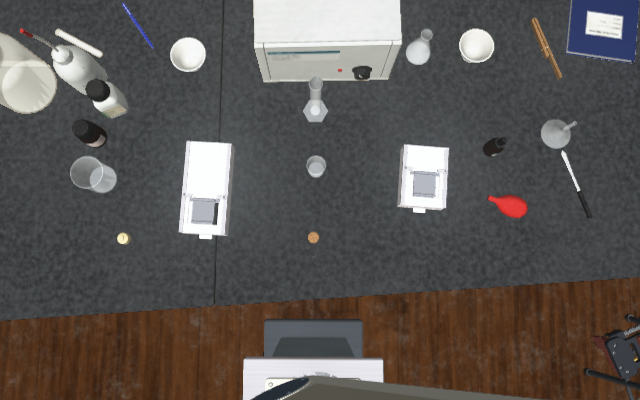

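View pics/side0.png

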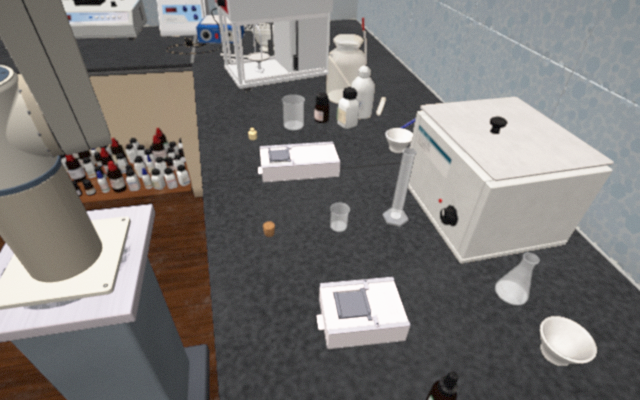

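The top view shows the long case at left (cols 181–232, rows 141–236), with its grey tab at about (204,211) on the robot side. The short case is at right, around (424,177). The long cover slides away from the robot.

```bash
cat > h.py <<'E'
from workcell import ctrl
import cv2, numpy as np
def ray(n,uv,z):
    c=ctrl.camera_info(n);R,t=c["R"],c["t"]
    d=R.T@np.linalg.inv(c["camera_matrix"])@np.array([uv[0],uv[1],1.]);o=-R.T@t
    return o+d*(z-o[2])/d[2]
def proj(n,X):
    c=ctrl.camera_info(n);p=c["camera_matrix"]@(c["R"]@np.array(X)+c["t"]);return p[:2]/p[2]
E
python3 - <<'E'
from h import *
im=cv2.imread("pics/top0.png")
g=cv2.cvtColor(im,cv2.COLOR_BGR2GRAY)
m=np.zeros_like(g);m[135:245,170:245]=(g[135:245,170:245]>180)
cs,_=cv2.findContours(m,cv2.RETR_EXTERNAL,cv2.CHAIN_APPROX_NONE)
c=max(cs,key=cv2.contourArea)
r=cv2.minAreaRect(c);print("case",r,[ray("top",p,44).round(1) for p in cv2.boxPoints(r)])
# tab: grey inside the case
f=np.zeros_like(g);cv2.drawContours(f,[c],-1,1,-1)
for lo,hi in((90,180),(120,200)):
    t=((g>lo)&(g<hi)&(f>0)).astype(np.uint8);t[:190]=0;t[228:]=0
    t=cv2.morphologyEx(t,cv2.MORPH_OPEN,np.ones((3,3)))
    cs2,_=cv2.findContours(t,cv2.RETR_EXTERNAL,cv2.CHAIN_APPROX_NONE)
    b=max(cs2,key=cv2.contourArea);rb=cv2.minAreaRect(b);print("tab",rb,ray("top",rb[0],52).round(1),[ray("top",p,52).round(1) for p in cv2.boxPoints(rb)])
a=cv2.resize(im[130:246,165:250],None,fx=5,fy=5,interpolation=cv2.INTER_CUBIC)
s=cv2.imread("pics/side0.png")[135:190,250:350];s=cv2.resize(s,None,fx=3.5,fy=3.5,interpolation=cv2.INTER_CUBIC)
o=np.zeros((600,800,3),np.uint8);o[:580,:425]=a;o[:192,430:780]=s
cv2.imwrite("pics/crop.png",o)
E
```

```text
case ((204.5227813720703, 189.73776245117188), (46.8214111328125, 96.91046142578125), 3.7722837924957275) [array([421.9, 305.1,  44. ]), array([644.3, 299.3,  44. ]), array([638.1, 191.8,  44. ]), array([415.6, 200.1,  44. ])]
tab ((209.0, 221.0), (2.0, 4.0), 90.0) [456.7 235.1  52. ] [array([458.9, 239.6,  52. ]), array([459. , 230.7,  52. ]), array([454.5, 230.5,  52. ]), array([454.4, 239.5,  52. ])]
tab ((204.5, 210.5), (25.0, 25.0), 90.0) [480.3 245.9  52. ] [array([508.4, 275. ,  52. ]), array([508.9, 218.8,  52. ]), array([452.3, 217. ,  52. ]), array([451.9, 272.9,  52. ])]
```

View pics/crop.png

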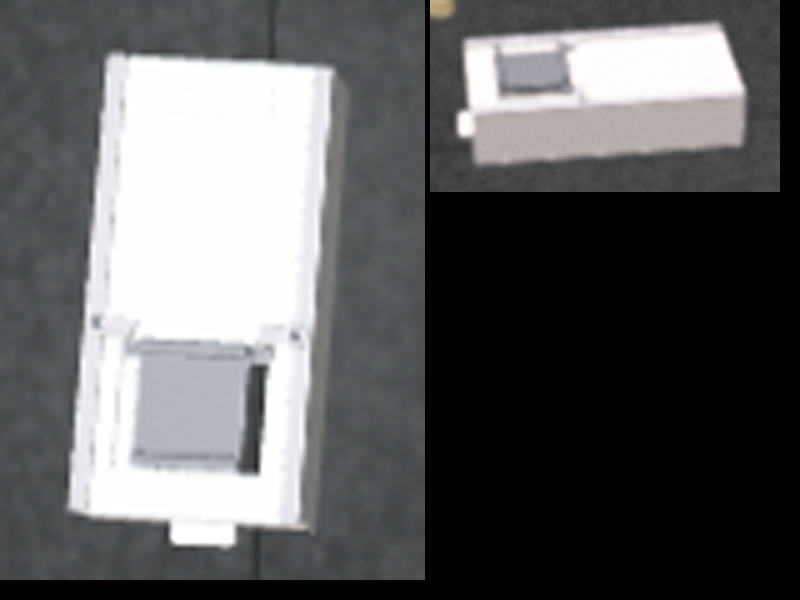

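The crop shows the tab's corners at about (137,343), (248,350), (242,467) and (133,462). The case's top corners are at about (108,55), (333,68), (303,527) and (70,512). The lugs are at (97,322) and (294,337).

Run:
```python
from h import *
T=lambda p,z: ray("top",(p[0]/5+165-.4,p[1]/5+130-.4),z)
C=[T(p,44) for p in((108,55),(333,68),(303,527),(70,512))]
print(np.round(C,1)); far=(C[0]+C[1])/2;near=(C[2]+C[3])/2;d=far-near;print("len",np.linalg.norm(d),"w",np.linalg.norm(C[0]-C[1]),np.linalg.norm(C[2]-C[3]),"yaw",np.degrees(np.arctan2(d[1],d[0])))
u=d/np.linalg.norm(d);print("tab from case",near+50*u, (near+far)/2-55*u)
tb=[T(p,56) for p in((137,343),(248,350),(242,467),(133,462))];print("tab",np.mean(tb,0),np.round(tb,1))
L=[T(p,53) for p in((97,322),(294,337))];print("lugs",np.round(L,1),np.mean(L,0)-34*u)
S=lambda p,z: ray("side",((p[0]-430)/3.5+250-.36,p[1]/3.5+135-.36),z)
st=[S(p,54) for p in((497,52),(565,47),(572,90),(499,94))];print("side tab",np.mean(st,0))
o=ctrl.get_obs();Rt=cv2.Rodrigues(o["orientation"])[0];print(Rt.round(3))
```

```text
[[642.6 295.   44. ]
 [637.4 191.5  44. ]
 [426.1 199.3  44. ]
 [432.1 304.1  44. ]]
len 211.1146580733012 w 103.58902258938366 104.9732771192189 yaw -2.285771199812453
tab from case [479.03366445 249.69119692  44.        ] [479.59055004 249.66896861  44.        ]
tab [479.45632672 249.31177773  56.        ] [[507.4 274.   56. ]
 [504.7 224.2  56. ]
 [451.9 225.2  56. ]
 [453.8 273.8  56. ]]
lugs [[517.2 293.   53. ]
 [511.1 204.3  53. ]] [480.20695112 250.00218046  53.        ]
side tab [481.34673017 244.2465126   54.        ]
[[ 0.923  0.384 -0.   ]
 [ 0.384 -0.923  0.001]
 [ 0.    -0.001 -1.   ]]
```

The case size (211 x 104) and three estimates of the tab agree on a trough centre of (479.5, 249.5) and a slide yaw of −2.3°. I'll carry the tool above it at height, with its y axis along the slide and the gripper shut.

```bash
python3 -m inch '[{"xyz":[1.5,-2,0],"spin":0},{"xyz":[5,-6,0],"spin":-5},{"xyz":[8,-10,0],"spin":-10},{"xyz":[11,-14,0],"spin":-15},{"xyz":[14,-17.5,0],"spin":-20},{"xyz":[17,-21,0],"spin":-25},{"xyz":[20,-25,0],"spin":-30},{"xyz":[23,-28.7,0],"spin":-35},{"xyz":[26,-32.4,0],"spin":-40},{"xyz":[29,-36,0],"spin":-45},{"xyz":[32,-40,0],"spin":-50},{"xyz":[35,-43.6,0],"spin":-55},{"xyz":[38,-47.3,0],"spin":-60},{"xyz":[41,-51,0],"spin":-65},{"xyz":[44,-55,0],"spin":-65},{"xyz":[47,-58.5,0],"spin":-65},{"xyz":[50,-62.2,0],"spin":-65},{"xyz":[52.5,-65.4,0],"spin":-65},{"xyz":[53.8,-67,0],"spin":-65},{"xyz":[53.8,-67,0],"spin":-65}]' 1
python3 - <<'E'
from h import *
o=ctrl.get_obs();print(o["t"],o["ee_pos"],o["qpos"],o["ft_force"],o["width"]);R=cv2.Rodrigues(o["orientation"])[0];print(R.round(3),"to go cm",(R.T@(np.array([479.5,249.5,52])-o["ee_pos"])/10).round(2),"yaw of y",np.degrees(np.arctan2(R[1,1],R[0,1])))
E
```

```text
t: 2.1
ee_pos: [479.7, 250.3, 222.5]
orientation: [-2.264, -2.176, -0.001]
ft_force: [-0.1, 0.1, -0.1]
width: 0.6
2.1 [479.68905055 250.29197035 222.53374206] [4.58116135e-01 3.00683797e-01 1.81619543e+00 1.65056026e-03
 1.02466208e+00 4.97099994e-01] [-0.10626852  0.14410981 -0.06498752] 0.6328059084577624
[[ 0.04   0.999 -0.001]
 [ 0.999 -0.04   0.001]
 [ 0.001 -0.001 -1.   ]] to go cm [-1.000e-01 -1.000e-02  1.705e+01] yaw of y -2.2827043634608573
```

```bash
python3 -m inch '[{"xyz":[0,0,2]},{"xyz":[-0.1,0,6]},{"xyz":[-0.1,0,10]},{"xyz":[-0.1,0,13]},{"xyz":[-0.1,0,14.5]},{"xyz":[-0.1,0,15]},{"xyz":[-0.1,0,15]}]' 1
python3 - <<'E'
from h import *
o=ctrl.get_obs();print(o["ee_pos"]);p=proj("side",o["ee_pos"]);print(p,proj("side",[479.5,249.5,52]))
a=ctrl.get_image("side")[:,:,::-1][90:200,230:370];b=ctrl.get_image("top")[:,:,::-1][130:250,150:260]
o=np.zeros((600,800,3),np.uint8);o[:330,:420]=cv2.resize(a,None,fx=3,fy=3,interpolation=2);o[:360,430:760]=cv2.resize(b,None,fx=3,fy=3,interpolation=2)
cv2.imwrite("pics/near.png",o)
E
```

```text
[479.68905055 250.29197035 222.53374206]
[275.31040416  94.75529792] [278.2672315  154.36389897]$[0]: bad value
```

View pics/near.png

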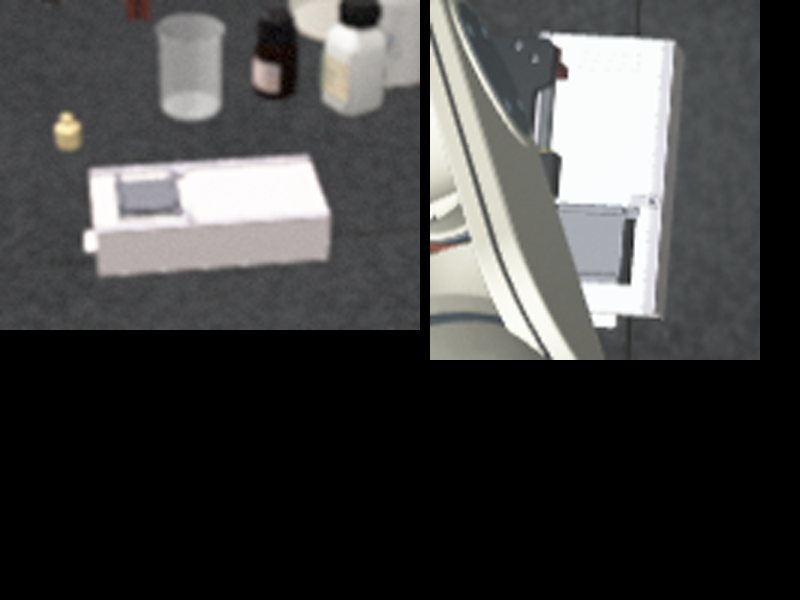

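The move was refused because each row needs a spin, so the arm is still high and the picture shows it above the case. I'll retry.

```bash
python3 -m inch '[{"xyz":[0,0,2],"spin":0},{"xyz":[-0.1,0,6],"spin":0},{"xyz":[-0.1,0,10],"spin":0},{"xyz":[-0.1,0,13],"spin":0},{"xyz":[-0.1,0,14.5],"spin":0},{"xyz":[-0.1,0,15],"spin":0},{"xyz":[-0.1,0,15],"spin":0}]' 1
python3 - <<'E'
from h import *
o=ctrl.get_obs();p=proj("side",o["ee_pos"]);print(o["ee_pos"],o["ft_force"],p,proj("side",[479.5,249.5,52]))
a=ctrl.get_image("side")[:,:,::-1][110:200,230:370]
cv2.imwrite("pics/near2.png",cv2.resize(a,None,fx=5.5,fy=5.5,interpolation=2))
E
```

```text
t: 2.9
ee_pos: [478.0, 245.2, 72.2]
orientation: [-2.268, -2.171, 0.004]
ft_force: [0.6, -0.5, 0.9]
width: 0.6
[477.96803235 245.22574668  72.18965745] [ 0.60173737 -0.53314782  0.86572469] [277.58035896 148.88816029] [278.2672315  154.36389897]
```

View pics/near2.png

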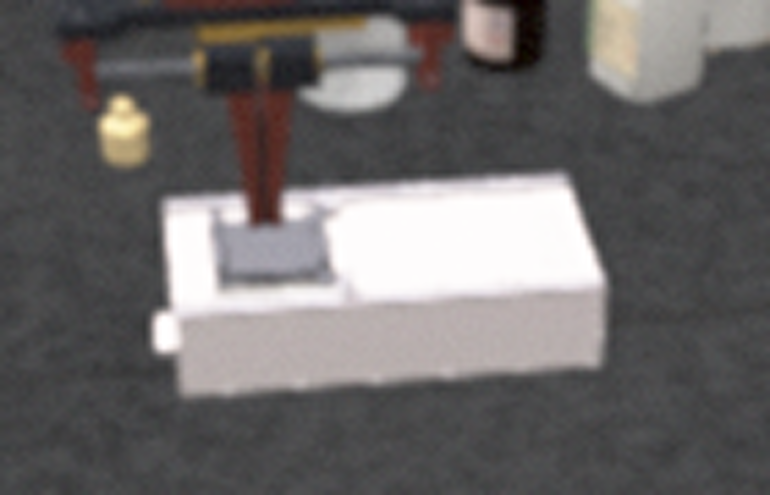

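The tip is over the tab's middle-rear at about (265,225) in the crop. The measured pose is 4 mm off in y, so I'll correct that and stop just above the ribs.

```bash
python3 -m inch '[{"xyz":[0.2,0.1,0],"spin":0},{"xyz":[0.4,0.1,0.3],"spin":0},{"xyz":[0.4,0.1,0.7],"spin":0},{"xyz":[0.4,0.1,0.9],"spin":0},{"xyz":[0.4,0.1,0.9],"spin":0},{"xyz":[0.4,0.1,0.9],"spin":0}]' 1
python3 - <<'E'
from h import *
o=ctrl.get_obs();R=cv2.Rodrigues(o["orientation"])[0];print(o["ee_pos"],o["qvel"].round(3),o["ft_force"],R.round(3),(R.T@(np.array([479.5,249.5,52])-o["ee_pos"])/10).round(2))
E
```

```text
t: 3.55
ee_pos: [479.6, 249.8, 63.9]
orientation: [-2.268, -2.172, 0.002]
ft_force: [0.6, 0.3, -0.4]
width: 0.6
[479.63498385 249.78165139  63.85274147] [-0.    -0.004 -0.002 -0.     0.003  0.001] [ 0.62777655  0.29906647 -0.37118419] [[ 0.043  0.999 -0.002]
 [ 0.999 -0.043  0.   ]
 [-0.    -0.002 -1.   ]] [-0.03 -0.01  1.19]
```

```bash
python3 -m inch '[{"xyz":[0,0,0.4],"spin":0},{"xyz":[0,0,0.9],"spin":0},{"xyz":[0,0,1.2],"spin":0},{"xyz":[0,0,1.5],"spin":0},{"xyz":[0,0,1.8],"spin":0},{"xyz":[0,0,1.85],"spin":0},{"xyz":[0,0,1.85],"spin":0},{"xyz":[0,0,1.85],"spin":0}]' 1
```

```text
t: 4.35
ee_pos: [479.5, 249.7, 45.5]
orientation: [-2.268, -2.172, 0.003]
ft_force: [-2.3, -1.2, 4.7]
width: 0.4
```

```bash
python3 -m inch '[{"xyz":[0,0.3,0.05],"spin":0},{"xyz":[0,0.6,0.05],"spin":0},{"xyz":[0,0.9,0.05],"spin":0},{"xyz":[0,1.2,0.05],"spin":0},{"xyz":[0,1.6,0.05],"spin":0},{"xyz":[0,2,0.05],"spin":0},{"xyz":[0,2.5,0.05],"spin":0},{"xyz":[0,3,0.05],"spin":0},{"xyz":[0,3.5,0.05],"spin":0},{"xyz":[0,3.5,0.05],"spin":0}]' 1
python3 - <<'E'
from h import *
a=ctrl.get_image("side")[:,:,::-1][110:200,230:370]
cv2.imwrite("pics/slide1.png",cv2.resize(a,None,fx=5.5,fy=5.5,interpolation=2))
E
```

```text
t: 5.35
ee_pos: [515.8, 248.1, 45.0]
orientation: [-2.268, -2.173, 0.0]
ft_force: [1.2, -3.9, 4.5]
width: 0.7
```

View pics/slide1.png

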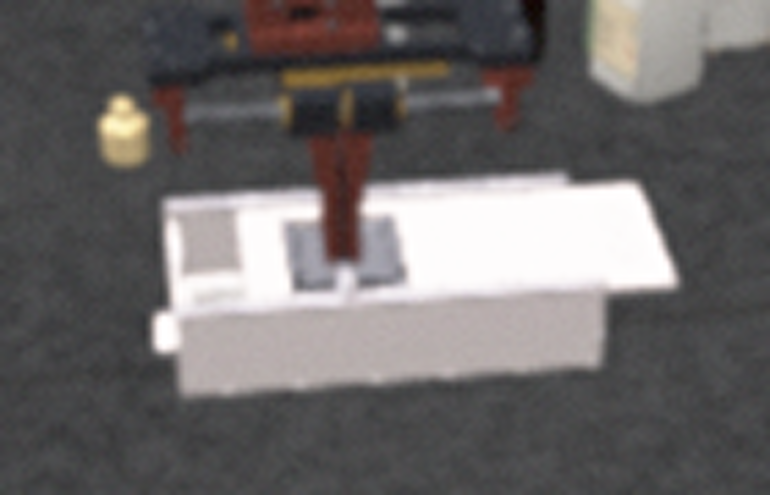

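The tab cleared the lugs, and the cover has slid about 36 mm, with its far end now at about (640–680, 180–285). I'll keep going, still pressed.

```bash
python3 -m inch '[{"xyz":[0,0.4,0],"spin":0},{"xyz":[0,0.9,0],"spin":0},{"xyz":[0,1.4,0],"spin":0},{"xyz":[0,1.9,0],"spin":0},{"xyz":[0,2.4,0],"spin":0},{"xyz":[0,2.9,0],"spin":0},{"xyz":[0,3.4,0],"spin":0},{"xyz":[0,3.9,0],"spin":0},{"xyz":[0,4.4,0],"spin":0},{"xyz":[0,4.9,0],"spin":0},{"xyz":[0,5.4,0],"spin":0},{"xyz":[0,5.9,0],"spin":0},{"xyz":[0,6.4,0],"spin":0},{"xyz":[0,6.8,0],"spin":0},{"xyz":[0,7,0],"spin":0},{"xyz":[0,7,0],"spin":0}]' 1
python3 -m inch '[{"xyz":[0,0.2,0],"spin":0},{"xyz":[0,0.4,0],"spin":0},{"xyz":[0,0.6,0],"spin":0},{"xyz":[0,0.8,0],"spin":0},{"xyz":[0,0.8,0],"spin":0}]' 1
```

```text
t: 7.0
ee_pos: [586.4, 245.2, 45.2]
orientation: [2.268, 2.173, 0.002]
ft_force: [0.2, -3.9, 5.2]
width: 0.8
t: 7.5
ee_pos: [594.5, 245.3, 45.2]
orientation: [2.269, 2.173, 0.002]
ft_force: [-3.8, -0.1, 5.4]
width: 0.3
```

```bash
python3 -m inch '[{"xyz":[0,0.2,0],"spin":0},{"xyz":[0,0.4,0],"spin":0},{"xyz":[0,0.5,0],"spin":0},{"xyz":[0,0.5,0],"spin":0}]' 1
python3 - <<'E'
from h import *
a=ctrl.get_image("side")[:,:,::-1][110:200,230:370]
cv2.imwrite("pics/slide2.png",cv2.resize(a,None,fx=5.5,fy=5.5,interpolation=2))
E
```

```text
t: 7.9
ee_pos: [599.9, 245.2, 45.3]
orientation: [2.269, 2.173, 0.003]
ft_force: [-3.4, 0.2, 4.6]
width: 0.1
```

View pics/slide2.png

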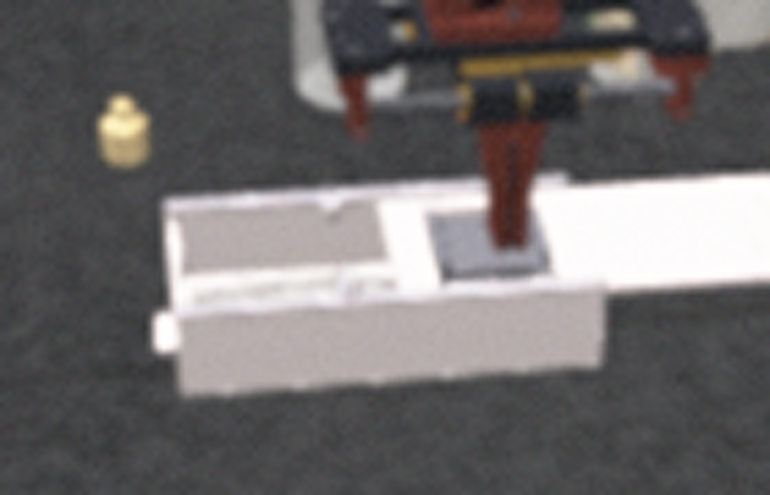

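The tip (510,245) has slipped forward in the trough towards the leading rib, and the cover is near or at its end. I'll push on until the rib bears.

```bash
python3 -m inch '[{"xyz":[0,0.2,0],"spin":0},{"xyz":[0,0.4,0],"spin":0},{"xyz":[0,0.4,0],"spin":0}]' 1;  python3 -m inch '[{"xyz":[0,0.2,0],"spin":0},{"xyz":[0,0.2,0],"spin":0},{"xyz":[0,0.2,0],"spin":0}]' 1
```

```text
t: 8.25
ee_pos: [604.3, 244.9, 45.4]
orientation: [2.268, 2.173, 0.004]
ft_force: [-3.6, 0.6, 6.1]
width: 0.3
t: 8.55
ee_pos: [604.8, 244.8, 44.8]
orientation: [-2.268, -2.172, 0.0]
ft_force: [-7.7, 2.3, 5.2]
width: 0.5
```

```bash
python3 -m inch '[{"xyz":[0,0.2,0],"spin":0},{"xyz":[0,0.4,0],"spin":0},{"xyz":[0,0.4,0],"spin":0}]' 1
```

```text
t: 8.85
ee_pos: [604.9, 244.8, 44.2]
orientation: [-2.265, -2.168, 0.01]
ft_force: [-15.2, 3.7, 11.5]
width: 0.6
```

15 N against the rib with no movement, so it is at the end stop. I'll lift straight up, since backing off while pressed could drag the cover.

```bash
python3 -m inch '[{"xyz":[0,0,-0.2],"spin":0},{"xyz":[0,0,-0.6],"spin":0},{"xyz":[0,0,-1.2],"spin":0},{"xyz":[0,0,-2],"spin":0},{"xyz":[0,0,-4],"spin":0},{"xyz":[0,0,-8],"spin":0},{"xyz":[0,-4,-12],"spin":0},{"xyz":[0,-8,-14],"spin":0},{"xyz":[-5,-10,-15],"spin":0},{"xyz":[-10,-10,-15],"spin":0},{"xyz":[-15,-10,-15],"spin":0},{"xyz":[-20,-10,-15],"spin":0},{"xyz":[-25,-10,-15],"spin":0},{"xyz":[-25,-10,-15],"spin":0}]' 1
python3 - <<'E'
from h import *
b=ctrl.get_image("top")[:,:,::-1];s=ctrl.get_image("side")[:,:,::-1]
cv2.imwrite("pics/end_top.png",b)
o=np.zeros((600,800,3),np.uint8)
o[:600,:330]=cv2.resize(b[60:260,150:260],None,fx=3,fy=3,interpolation=2)
o[:240,340:800]=cv2.resize(s[115:195,240:393],(460,240),interpolation=2)
o[260:500,340:800]=cv2.resize(s[270:350,280:433],(460,240),interpolation=2)
cv2.imwrite("pics/end.png",o)
E
```

```text
t: 10.25
ee_pos: [495.6, -5.2, 196.1]
orientation: [-2.272, -2.164, 0.01]
ft_force: [1.1, 1.1, -0.2]
width: 0.3
```

View pics/end.png

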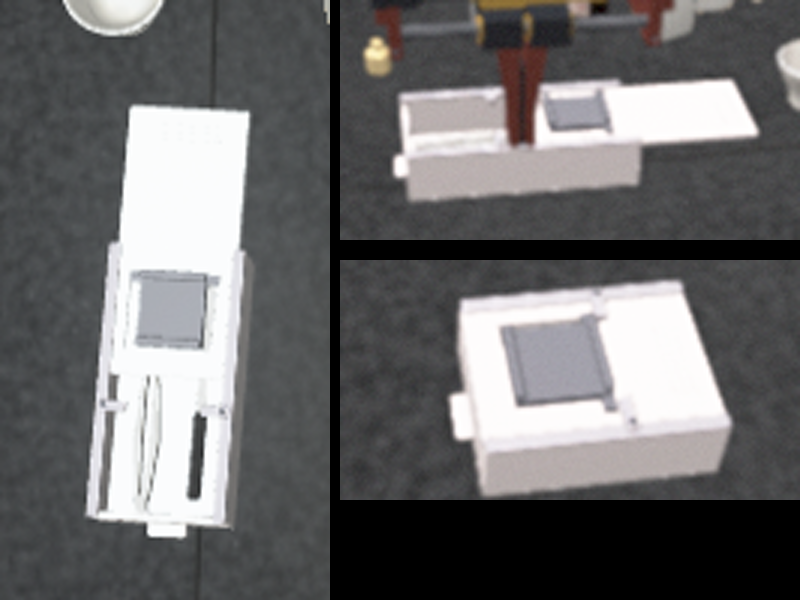

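The case is open with the tweezers visible at about (148,445), the gripper is clear, and the short case is shut. The tab's corners are at about (137,272), (208,276), (204,347) and (135,345); I'll check its travel before handing in.

Run:
```python
from h import *
T=lambda p: ray("top",(p[0]/3+150-.33,p[1]/3+60-.33),56)
c=np.mean([T(p) for p in((137,272),(208,276),(204,347),(135,345))],0);d=c-[479.5,249.3,56];print(c,np.linalg.norm(d))
o=ctrl.get_obs();print(o["t"],o["ft_force"],abs(o["qvel"]).max())
if np.linalg.norm(d)>106: print(ctrl.close_job())
```

```text
[588.22255322 243.80057261  56.        ] 108.86155097242779
10.35 [ 0.35311925  0.02756142 -0.44145105] 0.054259537681307445
the job is handed in; nothing more can be done
None
```

I opened the longer case (the left one) and handed the job in at 10.35 s. I pressed its tab down about 7 mm and, keeping it pressed, slid the cover to its end stop. I then lifted straight off so the cover wouldn't drag back.

- **Cover fully open:** at the stop it held against about 15 N of push without moving. In the last top view the tab had travelled about 109 mm of the 110 mm range, which matches within the camera's accuracy.
- **Tweezers and short case:** the last pictures show the tweezers exposed and the shorter case still shut.
- **Robot clear:** the gripper was well away, with contact force near zero.
- **Disagreements:** the side camera put the tab's y about 5 mm off the top camera's estimate, so I used the top view. The measured pose was also briefly 4 mm off after the first descent, and I corrected it before pressing.
- **Refused call:** one move call was refused because its rows had no spin value. I sent it again with the value added.

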